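Restock the sloped pick shelf

TASK

Stock the little sloped shelf of the grey rack: set the three brown cartons on it side by side in one neat close row in order of height, the tallest at the robot's left and the lowest at the robot's right, with less than a finger's width between neighbours. Each must sit flat on the slope, squared up, with its labelled face against the shelf's front lip. Set the cartons down without dropping them, and leave the spray can, the roll of tape and the blue parts bin where they are.

Things in the scene. Friction and masses are not known exactly. Their poses are not given: they have to be found in the camera images.
- tall: loose brown cardboard carton, the tallest one of three: 84 mm high, 44 mm wide (its y), 56 mm deep (its x); a white paper label on its front face (-x). Origin: centre of its underside; z up through its top. About 0.25 kg; starts standing upright on the bench, label roughly towards the robot
- mid: loose brown cardboard carton, the middle one of three: 66 mm high, 50 mm wide (its y), 56 mm deep (its x); a white paper label on its front face (-x). Origin: centre of its underside; z up through its top. About 0.25 kg; starts standing upright on the bench, label roughly towards the robot
- low: loose brown cardboard carton, the lowest one of three: 50 mm high, 60 mm wide (its y), 56 mm deep (its x); a white paper label on its front face (-x). Origin: centre of its underside; z up through its top. About 0.25 kg; starts standing upright on the bench, label roughly towards the robot
- tall_front (a point): middle of the lower front edge of the tallest carton (the labelled side), 28 mm in front of its origin
- mid_front (a point): middle of the lower front edge of the middle carton (the labelled side), 28 mm in front of its origin
- low_front (a point): middle of the lower front edge of the lowest carton (the labelled side), 28 mm in front of its origin
- deck: fixed grey steel sloped shelf, rising 26 deg away from the robot. Origin: on its surface at the front lip's foot, mid-width, 90 mm above the bench; x up the slope, y to the robot's left, z square to the surface. Surface x = 0 to 85 mm, 182 mm wide between cheeks (3 mm thick, 26 mm high); lip 8 mm high, 3 mm thick; back open
- rack: fixed grey rack carrying the sloped shelf, 228 mm wide. Origin: on the bench below the shelf's origin; x away from the robot, z up. A plywood ledge (z 265 to 279 mm, x 36 to 80 mm, full width; brackets under its ends down to z 255 mm) overhangs the shelf's back half; rear posts 20 x 18 mm at x 100 mm, y +-103 mm, 265 mm high
- spray: bystander: upright aerosol can, 52 mm across, 150 mm high. Origin: centre of its underside
- tape: bystander: roll of tape lying flat, 80 mm across, 45 mm high. Origin: centre of its underside
- bin: bystander: open blue plastic bin of small steel parts, 150 (x) x 100 (y) x 60 mm high. Origin: centre of its underside
Things that resemble listed ones, but are neither listed nor needed, are in the scene too. What is shaped like the mid but pink is not meant.

How it is judged:
By the outcome, as a careful person would: the job done as asked, in the order asked, and still so for the second after the job is handed in, with the robot touching nothing.
It also fails if it takes over 72 s, if anything falls off the work surface, if the arm or the gripper's body presses on something with over 40 N, if the wrist force passes 120 N, or if a joint passes its speed limit or range.

ROBOT

A 7-joint arm with a two-finger parallel gripper is mounted at the origin on the work surface. World frame = base frame: x ahead of the robot, y to its left, z up, the work surface at z = 0. Lengths are in m, angles in rad, forces in N, time in s.
With the tool pointing down it reaches from about 0.4 to 0.85 m from the base axis. Payload 10.4 kg.
Tool frame: the origin (TCP) lies between the finger pads; the fingertips stand r.nose_length ahead of it and the grasp point (between the pads) lies 6 mm ahead of it (r.nose_length is the distance from the TCP to the fingertips, in m); z points along the fingers, x is the direction in which the jaws open and shut, and the axes are right-handed (so a half turn about z gives the same grasp; the last joint's range is limited). The gripper opens to 87 mm and grips with 3 to 60 N. Pads are 19 mm wide; open, the fingers measure 117 mm over their backs; the gripper's body (75 mm by 190 mm) begins 51 mm behind the grasp point.
Start: joints at [-1.168, 0.332, -0.065, 1.46, 0.022, 1.35, -0.088], TCP at [0.258, 0.569, 0.248] pointing down, gripper open.
Joint ranges: [-2.6, 2.6], [-0.5, 2.12], [-1.47, 1.34], [0.16, 2.42], [-1.27, 4.41], [0.06, 2.06], [-2.6, 2.6]. Speed limits (rad/s): [2.22, 2.22, 2.79, 2.79, 3.14, 3.14, 3.14].

INTERFACE

Orientations are given as a unit quaternion [x, y, z, w].
In Python, from bench import r gives the robot as it stands. The module is installed in compiled form; this text tells all that it offers.
- The arm moves only by the shell command python3 -m creep 'ROWS' [OPENING] [FORCE]. ROWS is JSON, a list of rows, each an object of numbers: "x", "y", "z": the shift along the world's x, y, z in m; "spin": the turn about the world's z in degrees. In form: [{"x": .., "y": .., "z": .., "spin": ..}, ...]. A call has 1 to 12 rows; each row is the pose to reach, as a shift and turn from the pose commanded when the call began; what a row does not reach only later rows make up. A row lasts 1/8 s, in which the tool goes at most 62.5 mm and 10.7 degrees, less where a joint would pass 70% of its speed; a pose out of reach is approached as far as the arm can. A call with a gripper value outside its range is refused whole. OPENING is the finger opening in m, from 0 to 0.087, set as the call begins (- or left out, the last holds). The fingers move at their own pace and stop on an object; FORCE is the grip in N (left out, the last holds). Time passes only in rows, so rows that repeat a pose let the fingers close. It gives the time, the measured TCP pose, the force and the opening at its end, in the units of the state.
- r.read_state(): the state, without advancing time (a new reading comes with each control period).
- r.camera(name): name is "scene" or "top"; returns a dict with "pixels" (480x640x3 uint8, blue, green, red), "z_map" (480x640 float32, m along the optical axis (not along the pixel's ray), 0 where there is no reading), "K" (3x3 intrinsics, pixels), "k1" (the pictures are not rectified: a ray, as slopes to the right and down, at radius r is drawn at 1 + k1 r^2 times it, then the intrinsics apply), "R" (3x3) and "t" (3): a world point X has camera coordinates R X + t. Camera axes: x right, y down, z forward; pixel columns grow to the right and rows downward; lengths in m; the calibration is good to about 2 mm. A picture is of the moment at which its call begins.
- r.close_job(): hands the job in, once; it reports no verdict.
The state is a dict: "time": time; "joint_positions": joint angles; "joint_vel": joint speeds; "joint_torque": joint torques, N m; "ee_pos": TCP position; "eef_rot": TCP orientation; "ft_force": force on the tool from outside, world axes, zero at the start; "torque": the same for the moment, N m; "width": finger opening in m.
Only numpy, scipy, OpenCV 4.12 (cv2) and the standard library are available. Lean on these libraries where they do the work, as an engineer would, in place of code of your own. Each camera call takes 0.05 s, during which the arm holds its last target. There are 200 camera calls.

## Working session

There is one attempt and no reset: what is moved stays moved. The work goes in short steps, Python scripts to look and compute and a shell command to move; the robot and the scene stay as the last step left them, time stands still between calls to the robot, and variables do not carry over. Pictures are saved under pics/ and viewed, about 8 in all and at most 12, crops included, and the job is handed in when it is done.

```bash
mkdir -p pics; ls; cat > h.py <<'E'
import numpy as np,cv2
from bench import r
def cam(n): return r.camera(n)
def pts(c):
    h,w=c['z_map'].shape
    u,v=np.meshgrid(np.arange(w),np.arange(h))
    d=np.array([c['k1'],0,0,0,0],float)
    p=cv2.undistortPoints(np.stack([u,v],-1).reshape(-1,1,2).astype(float),c['K'],d).reshape(h,w,2)
    z=c['z_map'][...,None]
    X=np.concatenate([p*z,z],-1)
    return (X-c['t'])@c['R']   # R^T (X-t)
E
python3 - <<'E'
from h import *
for n in("scene","top"):
    c=cam(n); cv2.imwrite(f'pics/{n}0.png',c['pixels']); np.savez(f'{n}0.npz',**c)
    print(n,c['k1'],c['K'].tolist(),(-c['R'].T@c['t']).round(3),c['R'].round(2).tolist())
s=r.read_state();print(s,r.nose_length)
E
```

```text
pics
scene -0.023078816293635486 [[440.67581698478654, 0.0, 321.5674170952737], [0.0, 440.67581698478654, 247.86401697551872], [0.0, 0.0, 1.0]] [ 1.256 -0.336  0.661] [[0.41, 0.91, -0.02], [0.52, -0.25, -0.82], [-0.75, 0.32, -0.58]]
top -0.11317943482092535 [[532.069114138842, 0.0, 317.1158678953275], [0.0, 532.069114138842, 239.06994766882582], [0.0, 0.0, 1.0]] [ 0.32  -0.013  1.106] [[0.0, -1.0, 0.01], [-0.98, -0.0, -0.17], [0.17, -0.01, -0.98]]
{'time': 0.1, 'joint_positions': array([-1.16760968,  0.33282648, -0.06468567,  1.46079604,  0.02160473,
        1.34990579, -0.08852921]), 'joint_vel': array([-0.00053715, -0.00157207,  0.00062056, -0.00205949, -0.0005753 ,
        0.00080594,  0.00019589]), 'joint_torque': array([ 8.44101251e-04, -6.24541569e+01,  2.42025551e-02, -3.90723395e+01,
       -6.13777852e-02,  3.65537137e-02,  8.02761292e-05]), 'ee_pos': array([0.25803803, 0.56892709, 0.24685159]), 'eef_rot': array([ 8.40552928e-01,  5.41729076e-01, -5.03520052e-04,  3.61948126e-04]), 'ft_force': array([-0.27354325, -0.25660065,  1.0417663 ]), 'torque': array([-0.05469597, -0.03555098,  0.00342822]), 'width': 0.08725337843683006} 0.025
```

View pics/scene0.png

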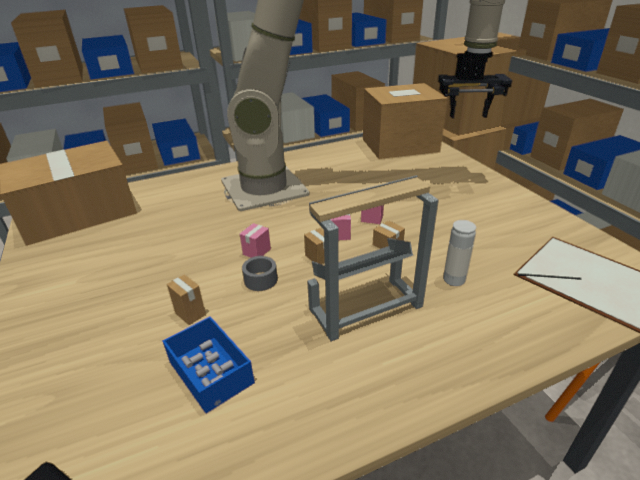

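View pics/top0.png

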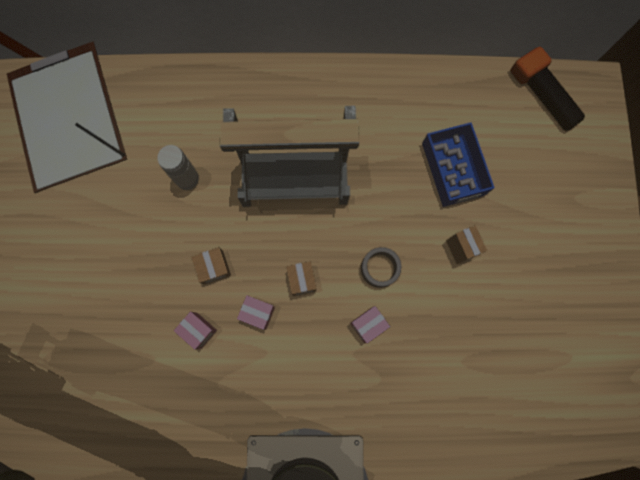

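The overview shows three brown cartons in the top view at about (211,265), (301,278) and (467,245). The things that could be mistaken for them are the pink cartons at (195,331), (256,313) and (370,325), plus the large brown background boxes in the scene view. The brown cartons with white labels are the targets. Next I'll measure their heights and poses.

```bash
cat >> h.py <<'E'
def load(n): return dict(np.load(n+'0.npz'))
def brown(c,P):
    hsv=cv2.cvtColor(c['pixels'],cv2.COLOR_BGR2HSV)
    return hsv
E
python3 - <<'E'
from h import *
c=load('top');P=pts(c);img=c['pixels'];hsv=cv2.cvtColor(img,cv2.COLOR_BGR2HSV)
print('table z',np.median(P[380:420,480:600,2]))
for n,(u,v) in dict(A=(211,265),B=(301,278),C=(467,245),p1=(195,331),p2=(256,313),p3=(370,325)).items():
    w=P[v-26:v+26,u-30:u+30].reshape(-1,3)
    zt=np.percentile(w[w[:,2]>.03][:,2],80) if (w[:,2]>.03).any() else 0
    t=w[abs(w[:,2]-zt)<.006][:,:2]
    rc=cv2.minAreaRect((t*1000).astype(np.float32))
    print(n,'z',zt.round(4),'n',len(t),rc,'mean',t.mean(0).round(4))
    print('   hue',hsv[v-8:v+8,u-8:u+8].reshape(-1,3).mean(0))
# deck
for v,u in [(160,295),(180,260),(180,330),(195,295),(133,290),(203,290),(205,244),(205,345),(115,229),(112,350)]:
    print((u,v),P[v,u].round(4))
w=P[158:192,252:336].reshape(-1,3)
w=w[(w[:,2]>.08)&(w[:,2]<.14)]
A=np.c_[w[:,:2],np.ones(len(w))];s=np.linalg.lstsq(A,w[:,2],rcond=None)[0];print('deck plane',s,len(w),np.degrees(np.arctan(np.hypot(*s[:2]))),'yaw',np.degrees(np.arctan2(s[1],s[0])))
w=P[100:150,205:375].reshape(-1,3);l=w[abs(w[:,2]-.279)<.006][:,:2]
print('ledge',cv2.minAreaRect((l*1000).astype(np.float32)),l.mean(0))
big=cv2.resize(np.vstack([np.hstack([img[235:310,180:340]]),np.hstack([img[130:205,220:380]])]),None,fx=4,fy=4)
big2=cv2.resize(img[210:285,420:500],None,fx=4,fy=4)
cv2.imwrite('pics/crop1.png',np.clip(np.hstack([big[:300],big2[:, :160*1]]).astype(int)*2,0,255).astype(np.uint8)) 
E
```

```text
table z 0.0008200286070181417
A z 0.0522 n 820 ((454.754638671875, 191.7398681640625), (56.971946716308594, 61.042503356933594), 18.986038208007812) mean [0.4538 0.1916]
   hue [ 44.2890625   69.15625    112.19140625]
B z 0.0682 n 710 ((426.5635070800781, 5.935239791870117), (56.53670883178711, 49.66820526123047), 11.85865592956543) mean [0.4265 0.0059]
   hue [ 44.6953125   68.96484375 111.9609375 ]
C z 0.0862 n 617 ((495.59808349609375, -328.1964111328125), (55.0786018371582, 47.57749938964844), 22.366682052612305) mean [ 0.4953 -0.328 ]
   hue [37.41796875 81.39453125 98.79296875]
p1 z 0.068 n 755 ((323.7078857421875, 216.99557495117188), (57.95307922363281, 50.44750213623047), 49.317996978759766) mean [0.3235 0.2165]
   hue [145.453125    36.8046875  119.82421875]
p2 z 0.0682 n 752 ((359.7471923828125, 96.05632781982422), (57.00647735595703, 50.21181869506836), 68.76321411132812) mean [0.3597 0.0962]
   hue [147.7734375   35.8359375  121.34765625]
p3 z 0.0684 n 758 ((336.04681396484375, -128.44277954101562), (50.715213775634766, 56.729454040527344), 35.24919128417969) mean [ 0.336  -0.1283]
   hue [145.1953125   32.61328125 121.515625  ]
(295, 160) [0.6483 0.0182 0.122 ]
(260, 180) [0.6133 0.0868 0.1039]
(330, 180) [ 0.6133 -0.0499  0.1049]
(295, 195) [0.5861 0.0185 0.0928]
(290, 133) [0.6412 0.0217 0.2818]
(290, 203) [ 0.5928  0.032  -0.    ]
(244, 205) [0.5845 0.1283 0.0156]
(345, 205) [ 0.5883 -0.0854  0.0021]
(229, 115) [0.68   0.1257 0.2653]
(350, 112) [ 0.6863 -0.0784  0.2643]
deck plane [ 0.4806887   0.01146937 -0.19057855] 2843 25.6794348069089 yaw 1.3668343735558954
ledge ((643.0157470703125, 24.018829345703125), (46.528316497802734, 227.97727966308594), 1.601479411125183) [0.64188088 0.02343174]
```

View pics/crop1.png

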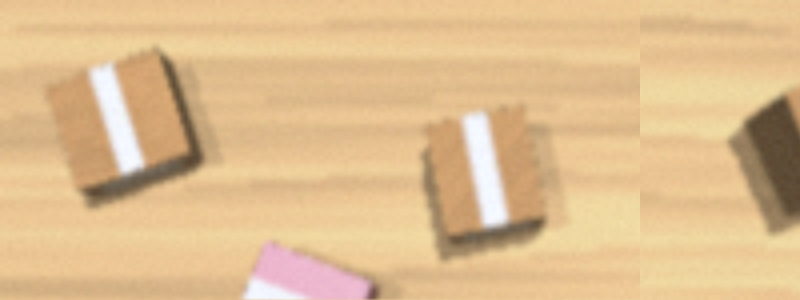

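```bash
python3 -m creep '[{"x":0.183,"y":-0.382,"z":-0.1,"spin":42.4},{"x":0.183,"y":-0.382,"z":-0.1,"spin":42.4},{"x":0.183,"y":-0.382,"z":-0.1,"spin":42.4},{"x":0.183,"y":-0.382,"z":-0.1,"spin":42.4},{"x":0.183,"y":-0.382,"z":-0.1,"spin":42.4},{"x":0.183,"y":-0.382,"z":-0.1,"spin":42.4},{"x":0.183,"y":-0.382,"z":-0.1,"spin":42.4},{"x":0.183,"y":-0.382,"z":-0.1,"spin":42.4},{"x":0.183,"y":-0.382,"z":-0.1,"spin":42.4},{"x":0.183,"y":-0.382,"z":-0.1,"spin":42.4},{"x":0.183,"y":-0.382,"z":-0.1,"spin":42.4}]' 0.087 35
python3 - <<'E'
from h import *
s=r.read_state();print(s['joint_positions'].round(2))
c=cam('top');cv2.imwrite('pics/t1.png',np.clip(cv2.resize(c['pixels'][140:340,150:400],None,fx=3,fy=3).astype(int)*1.6,0,255).astype(np.uint8))
E
```

```text
time: 1.48
ee_pos: [0.4408, 0.1885, 0.1478]
eef_rot: [0.587, 0.81, 0.0, -0.0]
ft_force: [0.3, 0.3, 0.3]
width: 0.0868
[-0.63  0.09  0.13  1.97 -0.01  1.08  1.4 ]
```

View pics/t1.png

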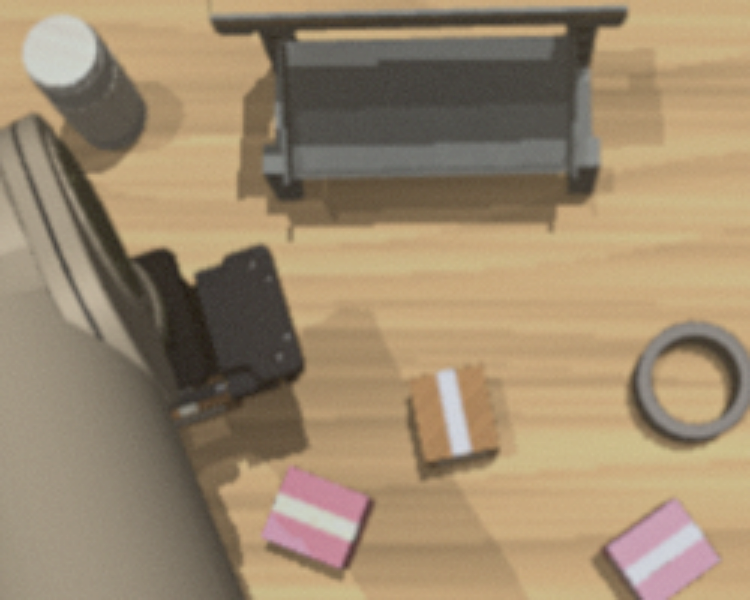

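The crop shows the open gripper over the low carton at about (235,330), with the mid carton at (455,415) and the deck clear. The jaw axis is at 108° as planned, so I'm descending and gripping.

```bash
python3 -m creep '[{"z":-0.05},{"z":-0.08},{"z":-0.091},{"z":-0.091}]' 0.087 35
python3 -m creep '[{"z":0},{"z":0},{"z":0},{"z":0},{"z":0},{"z":0}]' 0.03 35
python3 -m creep '[{"z":0.03},{"z":0.09},{"z":0.143},{"z":0.143}]'
```

```text
invalid input at $[0]: expected keys x, y, z, spin
invalid input at $[0]: expected keys x, y, z, spin
invalid input at $[0]: expected keys x, y, z, spin
```

```bash
python3 -m creep '[{"x":0,"y":0,"z":-0.05,"spin":0},{"x":0,"y":0,"z":-0.08,"spin":0},{"x":0,"y":0,"z":-0.091,"spin":0},{"x":0,"y":0,"z":-0.091,"spin":0}]' 0.087 35
python3 -m creep '[{"x":0,"y":0,"z":0,"spin":0},{"x":0,"y":0,"z":0,"spin":0},{"x":0,"y":0,"z":0,"spin":0},{"x":0,"y":0,"z":0,"spin":0},{"x":0,"y":0,"z":0,"spin":0}]' 0.03 35
python3 -m creep '[{"x":0,"y":0,"z":0.03,"spin":0},{"x":0,"y":0,"z":0.09,"spin":0},{"x":0,"y":0,"z":0.143,"spin":0},{"x":0,"y":0,"z":0.143,"spin":0}]'
```

```text
time: 2.02
ee_pos: [0.4411, 0.1875, 0.0567]
eef_rot: [0.588, 0.809, -0.0, -0.0]
ft_force: [1.3, 0.3, 1.0]
width: 0.0876
time: 2.65
ee_pos: [0.4413, 0.1875, 0.057]
eef_rot: [0.588, 0.809, 0.0, -0.0]
ft_force: [-1.4, -0.1, 5.3]
width: 0.0596
time: 3.15
ee_pos: [0.443, 0.188, 0.2034]
eef_rot: [0.588, 0.809, 0.003, 0.001]
ft_force: [0.7, 0.4, -3.0]
width: 0.0598
```

```bash
python3 -m creep '[{"x":0.02,"y":-0.05,"z":0,"spin":-5},{"x":0.05,"y":-0.10,"z":0,"spin":-9},{"x":0.075,"y":-0.15,"z":0,"spin":-13},{"x":0.09,"y":-0.19,"z":0,"spin":-16.6},{"x":0.102,"y":-0.217,"z":0,"spin":-16.6},{"x":0.102,"y":-0.217,"z":-0.02,"spin":-16.6},{"x":0.102,"y":-0.217,"z":-0.036,"spin":-16.6},{"x":0.102,"y":-0.217,"z":-0.036,"spin":-16.6}]'
python3 - <<'E'
from h import *
c=cam('scene');cv2.imwrite('pics/s1.png',cv2.resize(c['pixels'][180:350,270:480],None,fx=3.5,fy=3.5))
E
```

```text
time: 4.15
ee_pos: [0.5418, -0.0293, 0.1615]
eef_rot: [0.698, 0.716, -0.001, -0.001]
ft_force: [-0.5, -0.2, -1.3]
width: 0.0599
```

View pics/s1.png

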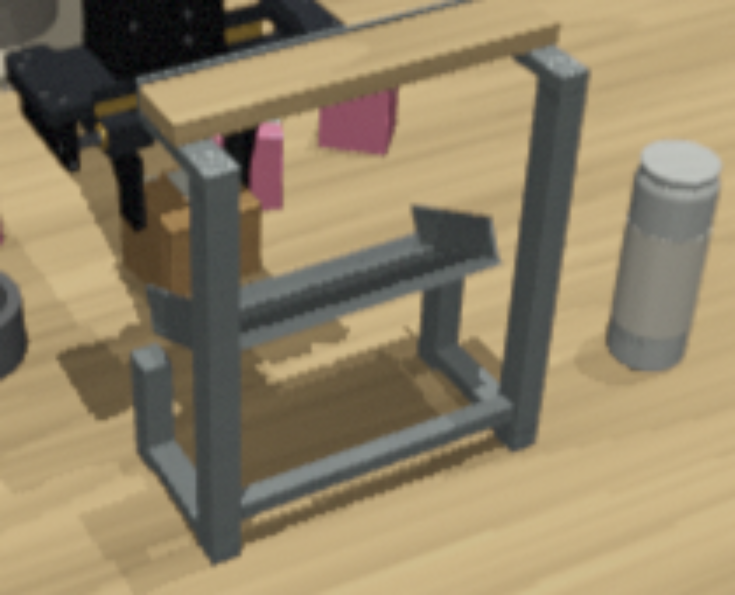

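The low carton hangs upright just in front of the lip, at about (190,240) in the crop. Now I'll tilt it by pivoting its back edge on the lip.

```bash
python3 -m creep '[{"x":0,"y":0,"z":-0.006,"spin":0},{"x":0,"y":0,"z":-0.010,"spin":0},{"x":-0.003,"y":0,"z":-0.0135,"spin":0},{"x":-0.006,"y":0,"z":-0.017,"spin":0},{"x":-0.0085,"y":0,"z":-0.021,"spin":0},{"x":-0.0105,"y":0,"z":-0.025,"spin":0},{"x":-0.0125,"y":0,"z":-0.029,"spin":0},{"x":-0.014,"y":0,"z":-0.033,"spin":0},{"x":-0.014,"y":0,"z":-0.033,"spin":0}]'
python3 - <<'E'
from h import *
s=r.read_state();print(s['ft_force'],s['torque'])
c=cam('top');P=pts(c);np.savez('x.npz',P=P,i=c['pixels'])
c2=cam('scene');a=c2['pixels'][180:350,270:480];b=c['pixels'][130:300,220:380]
cv2.imwrite('pics/s2.png',np.hstack([cv2.resize(a,(420,340)),np.clip(cv2.resize(b,(320,340)).astype(int)*2,0,255).astype(np.uint8)]))
E
```

```text
time: 5.32
ee_pos: [0.5297, -0.0294, 0.1314]
eef_rot: [0.698, 0.716, 0.001, 0.0]
ft_force: [-1.9, 1.0, 4.3]
width: 0.06
[-1.93642807  1.04244371  4.25106452] [0.27982709 0.17307504 0.09421347]
```

View pics/s2.png

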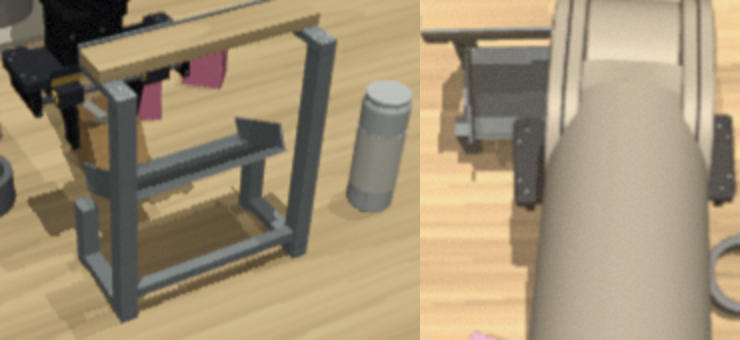

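```bash
cat >> h.py <<'E'
def planes(lo,hi,k=3,c=None,show=True):
    c=c or cam('scene');P=pts(c);hsv=cv2.cvtColor(c['pixels'],cv2.COLOR_BGR2HSV).astype(int)
    z=cv2.medianBlur(c['z_map'],3)
    m=(P>lo).all(-1)&(P<hi).all(-1)&(c['z_map']>0)&(hsv[...,1]>70)&(hsv[...,0]<25)&(hsv[...,2]>60)
    X=P[m];rng=np.random.default_rng(0);print('n',len(X))
    for _ in range(k):
        if len(X)<25:break
        best=None
        for _ in range(400):
            q=X[rng.choice(len(X),3,False)];n=np.cross(q[1]-q[0],q[2]-q[0]);l=np.linalg.norm(n)
            if l<1e-6: continue
            n/=l;ins=abs((X-q[0])@n)<.0015
            if best is None or ins.sum()>best.sum(): best=ins
        Y=X[best];u,s,vt=np.linalg.svd(Y-Y.mean(0),full_matrices=False);n=vt[2];n*=np.sign(n[np.argmax(abs(n))])
        print('plane n',n.round(3),'pitch',np.degrees(np.arctan2(n[2],n[0])).round(1),'cnt',len(Y),'min',Y.min(0).round(4),'max',Y.max(0).round(4),'c',Y.mean(0).round(4))
        X=X[~best]
    return c
E
python3 - <<'E'
from h import *
planes(np.array([.49,-.07,.07]),np.array([.63,.01,.2]))
E
```

```text
n 438
plane n [0.903 0.031 0.428] pitch 25.3 cnt 167 min [ 0.562  -0.06    0.0973] max [5.838e-01 4.000e-04 1.439e-01] c [ 0.5722 -0.0358  0.1231]
plane n [-0.039  0.999  0.001] pitch 178.7 cnt 126 min [ 0.5281 -0.0616  0.0816] max [ 0.5825 -0.0574  0.1572] c [ 0.5528 -0.0596  0.1136]
plane n [-0.418  0.043  0.907] pitch 114.7 cnt 43 min [ 0.5149 -0.0581  0.1206] max [ 0.562  -0.001   0.1422] c [ 0.5395 -0.0453  0.132 ]
```

Tilt is 25.3° and yaw 2°, so the pivot worked. I'm lifting it over the lip and approaching square to the deck, stopping short to check.

```bash
python3 -m creep '[{"x":0,"y":0.001,"z":0.025,"spin":-0.5},{"x":0.01,"y":0.001,"z":0.044,"spin":-0.5},{"x":0.03,"y":0.001,"z":0.044,"spin":-0.5},{"x":0.044,"y":0.001,"z":0.036,"spin":-0.5},{"x":0.044,"y":0.001,"z":0.036,"spin":-0.5},{"x":0.049,"y":0.001,"z":0.0255,"spin":-0.5},{"x":0.049,"y":0.001,"z":0.0255,"spin":-0.5}]'
python3 - <<'E'
from h import *
c=planes(np.array([.53,-.07,.08]),np.array([.68,.01,.22]))
P=pts(c)
# ledge front / gripper body pixels
m=(P[...,2]>.22)&(P[...,2]<.30)&(P[...,0]>.5)&(P[...,0]<.7)&(abs(P[...,1])<.14)
hsv=cv2.cvtColor(c['pixels'],cv2.COLOR_BGR2HSV)
d=m&(hsv[...,2]<60);X=P[d];print(len(X),np.percentile(X,[2,50,98],axis=0).round(4))
w=m&(hsv[...,1]>60)&(hsv[...,2]>90)&(P[...,2]>.276);X=P[w];print('ledge top',len(X),np.percentile(X,[1,50,99],axis=0).round(4))
cv2.imwrite('pics/s3.png',cv2.resize(c['pixels'][150:320,250:460],None,fx=3.5,fy=3.5))
E
```

```text
time: 6.35
ee_pos: [0.5778, -0.0289, 0.1553]
eef_rot: [0.702, 0.713, -0.0, -0.0]
ft_force: [-0.4, -0.2, -1.3]
width: 0.0598
n 524
plane n [0.897 0.027 0.441] pitch 26.2 cnt 245 min [ 0.6087 -0.0595  0.1229] max [6.330e-01 5.000e-04 1.667e-01] c [ 0.6217 -0.0156  0.1432]
plane n [-0.007  1.    -0.007] pitch -135.7 cnt 101 min [ 0.5761 -0.0604  0.1114] max [ 0.6127 -0.0576  0.1688] c [ 0.5968 -0.0593  0.1385]
plane n [0.896 0.015 0.444] pitch 26.4 cnt 57 min [ 0.5851 -0.0306  0.1212] max [0.6304 0.005  0.2116] c [ 0.6217 -0.015   0.1387]
1422 [[ 0.5503 -0.1246  0.2216]
 [ 0.5983 -0.0801  0.2442]
 [ 0.6162  0.0489  0.2995]]
ledge top 1593 [[ 0.6199 -0.089   0.2762]
 [ 0.6469  0.0156  0.2792]
 [ 0.6672  0.1355  0.2821]]
```

View pics/s3.png

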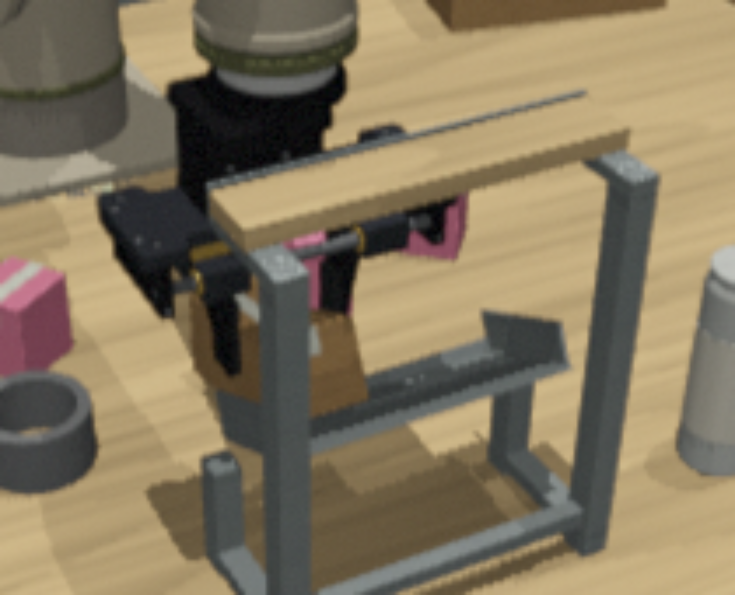

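The carton is tilted above its bay, with its back lower edge at about (345,400) in the crop. The gripper body clears the ledge by only about 3 mm, so I'm creeping in with force checks.

```bash
python3 -m creep '[{"x":0.002,"y":0,"z":0.001,"spin":0},{"x":0.004,"y":0,"z":0.0015,"spin":0},{"x":0.004,"y":0,"z":0.0015,"spin":0}]'
python3 -m creep '[{"x":0,"y":0,"z":-0.003,"spin":0},{"x":0,"y":0,"z":-0.006,"spin":0},{"x":0,"y":0,"z":-0.006,"spin":0}]'
```

```text
time: 6.78
ee_pos: [0.5823, -0.0288, 0.1578]
eef_rot: [0.701, 0.713, 0.0, 0.0]
ft_force: [-0.3, -0.1, -2.0]
width: 0.0596
time: 7.15
ee_pos: [0.5819, -0.0288, 0.1511]
eef_rot: [0.702, 0.713, -0.0, -0.0]
ft_force: [-0.3, -0.6, -2.6]
width: 0.0595
```

```bash
python3 -m creep '[{"x":0,"y":0,"z":-0.001,"spin":0},{"x":0,"y":0,"z":-0.002,"spin":0},{"x":0,"y":0,"z":-0.002,"spin":0}]'
python3 -m creep '[{"x":0,"y":0,"z":-0.001,"spin":0},{"x":0,"y":0,"z":-0.001,"spin":0}]'
python3 - <<'E'
from h import *
planes(np.array([.53,-.07,.08]),np.array([.68,.01,.22]),2)
E
```

```text
time: 7.52
ee_pos: [0.5821, -0.0288, 0.1495]
eef_rot: [0.702, 0.713, -0.0, -0.0]
ft_force: [0.8, -0.4, -1.5]
width: 0.0598
time: 7.78
ee_pos: [0.5822, -0.0288, 0.1486]
eef_rot: [0.702, 0.713, 0.0, -0.0]
ft_force: [0.1, 0.4, -1.3]
width: 0.0598
n 525
plane n [0.902 0.06  0.428] pitch 25.4 cnt 267 min [ 0.5893 -0.0387  0.1145] max [0.6389 0.0051 0.2138] c [ 0.6267 -0.0152  0.1353]
plane n [-0.424 -0.009  0.906] pitch 115.1 cnt 63 min [ 0.5657 -0.0597  0.1368] max [0.617  0.0098 0.161 ] c [ 0.5929 -0.0252  0.1498]
```

```bash
python3 -m creep '[{"x":0,"y":0,"z":-0.001,"spin":0},{"x":0,"y":0,"z":-0.001,"spin":0}]'
python3 -m creep '[{"x":0,"y":0,"z":-0.001,"spin":0},{"x":0,"y":0,"z":-0.001,"spin":0}]'
```

```text
time: 8.07
ee_pos: [0.5821, -0.0288, 0.1482]
eef_rot: [0.702, 0.713, 0.0, -0.0]
ft_force: [-4.7, -0.1, 5.8]
width: 0.0599
time: 8.32
ee_pos: [0.5821, -0.0289, 0.1481]
eef_rot: [0.702, 0.713, 0.0, -0.0]
ft_force: [-7.9, -0.6, 13.1]
width: 0.06
```

```bash
python3 -m creep '[{"x":-0.001,"y":0,"z":0.0005,"spin":0},{"x":-0.002,"y":0,"z":0,"spin":0},{"x":-0.002,"y":0,"z":0,"spin":0}]'
python3 -m creep '[{"x":0,"y":0,"z":0,"spin":0},{"x":0,"y":0,"z":0,"spin":0},{"x":0,"y":0,"z":0,"spin":0}]' 0.072
python3 -m creep '[{"x":-0.002,"y":0,"z":0.02,"spin":0},{"x":-0.004,"y":0,"z":0.06,"spin":0},{"x":-0.05,"y":0,"z":0.06,"spin":0},{"x":-0.09,"y":0.02,"z":0.06,"spin":5},{"x":-0.09,"y":0.02,"z":0.06,"spin":5}]' 0.087
python3 - <<'E'
from h import *
planes(np.array([.53,-.07,.08]),np.array([.68,.01,.18]),3)
E
```

```text
time: 8.7
ee_pos: [0.5816, -0.0288, 0.1479]
eef_rot: [0.701, 0.713, 0.001, 0.001]
ft_force: [1.3, -1.0, 6.7]
width: 0.0595
time: 9.07
ee_pos: [0.5799, -0.0288, 0.1462]
eef_rot: [0.702, 0.713, -0.0, -0.0]
ft_force: [-0.1, -0.9, 0.0]
width: 0.0713
time: 9.7
ee_pos: [0.4881, -0.0075, 0.2066]
eef_rot: [0.669, 0.744, 0.0, -0.001]
ft_force: [0.8, 0.4, -0.2]
width: 0.0869
n 524
plane n [0.9   0.048 0.434] pitch 25.7 cnt 249 min [ 0.6122 -0.0367  0.1139] max [0.6368 0.0007 0.1597] c [ 0.6258 -0.0161  0.1346]
plane n [-0.007  1.    -0.006] pitch -137.2 cnt 108 min [ 0.5664 -0.0606  0.1112] max [ 0.6135 -0.058   0.156 ] c [ 0.5914 -0.0594  0.1335]
plane n [0.903 0.048 0.427] pitch 25.3 cnt 80 min [ 0.6153 -0.035   0.1153] max [6.389e-01 2.000e-04 1.604e-01] c [ 0.6271 -0.0141  0.1369]
```

The low carton is seated: pitch 25.7° and left edge at y≈0. On to the mid carton.

```bash
python3 -m creep '[{"x":-0.05,"y":0.01,"z":-0.02,"spin":5.6},{"x":-0.0733,"y":0.0129,"z":-0.06,"spin":5.6},{"x":-0.0733,"y":0.0129,"z":-0.1,"spin":5.6},{"x":-0.0733,"y":0.0129,"z":-0.126,"spin":5.6},{"x":-0.0733,"y":0.0129,"z":-0.126,"spin":5.6},{"x":-0.0733,"y":0.0129,"z":-0.126,"spin":5.6}]' 0.087 40
python3 -m creep '[{"x":0,"y":0,"z":0,"spin":0},{"x":0,"y":0,"z":0,"spin":0},{"x":0,"y":0,"z":0,"spin":0},{"x":0,"y":0,"z":0,"spin":0},{"x":0,"y":0,"z":0,"spin":0},{"x":0,"y":0,"z":0,"spin":0}]' 0.03 40
python3 -m creep '[{"x":0,"y":0,"z":0.02,"spin":0},{"x":0,"y":0,"z":0.07,"spin":0},{"x":0,"y":0,"z":0.119,"spin":0},{"x":0,"y":0,"z":0.119,"spin":0}]'
```

```text
time: 10.5
ee_pos: [0.4179, 0.0039, 0.0815]
eef_rot: [0.633, 0.774, 0.0, 0.0]
ft_force: [0.4, -0.5, -0.5]
width: 0.0867
time: 11.25
ee_pos: [0.4169, 0.0043, 0.0807]
eef_rot: [0.633, 0.774, 0.0, -0.0]
ft_force: [-0.5, 1.0, 2.0]
width: 0.0497
time: 11.75
ee_pos: [0.4186, 0.0042, 0.2026]
eef_rot: [0.633, 0.774, 0.002, 0.002]
ft_force: [-0.2, 1.0, -1.9]
width: 0.0495
```

```bash
python3 -m creep '[{"x":0.05,"y":0.01,"z":0,"spin":-6},{"x":0.1,"y":0.02,"z":0,"spin":-10.3},{"x":0.129,"y":0.025,"z":0,"spin":-10.3},{"x":0.129,"y":0.025,"z":-0.012,"spin":-10.3},{"x":0.129,"y":0.025,"z":-0.012,"spin":-10.3}]'
python3 -m creep '[{"x":0,"y":0,"z":-0.006,"spin":0},{"x":0,"y":0,"z":-0.010,"spin":0},{"x":-0.005,"y":0,"z":-0.0135,"spin":0},{"x":-0.009,"y":0,"z":-0.017,"spin":0},{"x":-0.013,"y":0,"z":-0.0205,"spin":0},{"x":-0.017,"y":0,"z":-0.0247,"spin":0},{"x":-0.020,"y":0,"z":-0.029,"spin":0},{"x":-0.0238,"y":0,"z":-0.0338,"spin":0},{"x":-0.0238,"y":0,"z":-0.0338,"spin":0}]'
python3 - <<'E'
from h import *
c=planes(np.array([.47,.005,.07]),np.array([.63,.07,.23]))
cv2.imwrite('pics/s4.png',cv2.resize(c['pixels'][150:320,250:460],None,fx=3.5,fy=3.5))
E
```

```text
time: 12.38
ee_pos: [0.544, 0.0286, 0.1852]
eef_rot: [0.7, 0.714, -0.002, -0.001]
ft_force: [0.9, -0.5, -1.4]
width: 0.0493
time: 13.5
ee_pos: [0.5221, 0.0297, 0.1546]
eef_rot: [0.699, 0.715, 0.001, 0.0]
ft_force: [-3.2, 2.7, 4.9]
width: 0.0497
n 528
plane n [0.902 0.008 0.432] pitch 25.6 cnt 313 min [0.5525 0.0054 0.0972] max [0.5833 0.055  0.1586] c [0.5675 0.0339 0.1295]
plane n [ 0.903 -0.01   0.429] pitch 25.4 cnt 74 min [0.5566 0.007  0.1008] max [0.5841 0.0532 0.1583] c [0.5696 0.0309 0.1304]
plane n [0.902 0.001 0.432] pitch 25.6 cnt 72 min [0.5508 0.0053 0.0964] max [0.581  0.0548 0.1571] c [0.565  0.0365 0.1297]
```

View pics/s4.png

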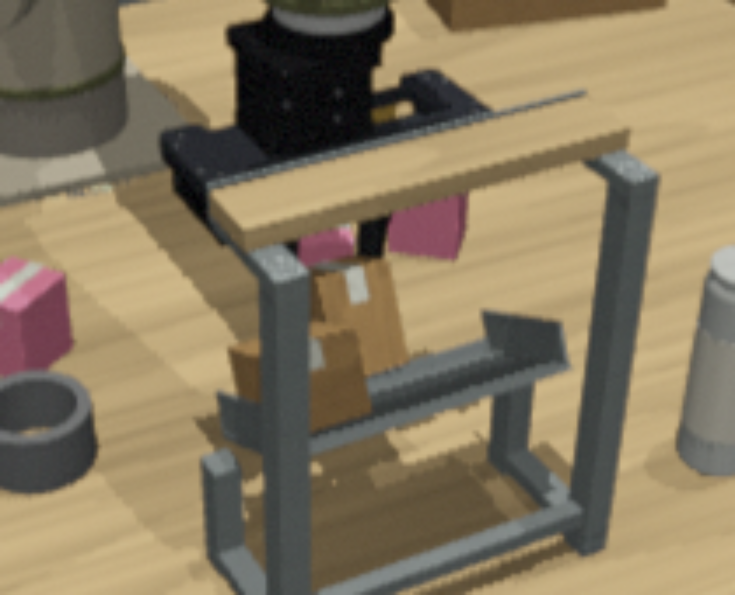

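Mid is tilted 25.6° on the lip at about (360,310), with the low carton seated to its right. Moving it in now.

```bash
python3 -m creep '[{"x":0,"y":0,"z":0.025,"spin":0},{"x":0.015,"y":-0.0015,"z":0.046,"spin":0},{"x":0.03,"y":-0.0015,"z":0.044,"spin":0},{"x":0.043,"y":-0.0015,"z":0.036,"spin":0},{"x":0.043,"y":-0.0015,"z":0.036,"spin":0},{"x":0.051,"y":-0.0015,"z":0.022,"spin":0},{"x":0.0524,"y":-0.0015,"z":0.0205,"spin":0},{"x":0.0524,"y":-0.0015,"z":0.0205,"spin":0}]'
python3 -m creep '[{"x":0,"y":0,"z":-0.001,"spin":0},{"x":0,"y":0,"z":-0.002,"spin":0},{"x":0,"y":0,"z":-0.002,"spin":0}]'
python3 - <<'E'
from h import *
c=planes(np.array([.53,-.07,.08]),np.array([.68,.07,.19]),5)
E
```

```text
time: 14.55
ee_pos: [0.5741, 0.0275, 0.1738]
eef_rot: [0.7, 0.714, -0.0, -0.0]
ft_force: [-0.1, 0.1, -1.1]
width: 0.0497
time: 14.92
ee_pos: [0.5744, 0.0276, 0.1724]
eef_rot: [0.7, 0.714, 0.0, 0.0]
ft_force: [1.1, -0.3, -1.4]
width: 0.0494
n 1342
plane n [0.915 0.027 0.403] pitch 23.8 cnt 738 min [ 0.6062 -0.0366  0.1138] max [0.6366 0.0526 0.1754] c [0.6232 0.0122 0.1399]
plane n [0.873 0.014 0.488] pitch 29.2 cnt 168 min [ 0.6034 -0.0365  0.115 ] max [0.6384 0.0524 0.1747] c [0.622  0.0109 0.1426]
plane n [-0.022  1.     0.005] pitch 166.0 cnt 104 min [ 0.5678 -0.0607  0.1104] max [ 0.6115 -0.058   0.1545] c [ 0.5916 -0.0595  0.1332]
plane n [-0.402 -0.03   0.915] pitch 113.7 cnt 70 min [0.5564 0.001  0.1523] max [0.6112 0.0603 0.1738] c [0.5825 0.0293 0.1637]
plane n [0.898 0.023 0.44 ] pitch 26.1 cnt 79 min [ 0.6023 -0.0681  0.1132] max [0.6324 0.0497 0.1732] c [0.6219 0.0043 0.1367]
```

```bash
python3 -m creep '[{"x":0,"y":0,"z":-0.001,"spin":0},{"x":0,"y":0,"z":-0.001,"spin":0}]'
python3 -m creep '[{"x":0,"y":0,"z":-0.001,"spin":0},{"x":0,"y":0,"z":-0.001,"spin":0}]'
python3 -m creep '[{"x":0,"y":0,"z":-0.001,"spin":0},{"x":0,"y":0,"z":-0.001,"spin":0}]'
```

```text
time: 15.22
ee_pos: [0.5744, 0.0276, 0.1715]
eef_rot: [0.7, 0.714, 0.0, -0.0]
ft_force: [-2.3, -0.1, 2.1]
width: 0.0496
time: 15.48
ee_pos: [0.574, 0.0276, 0.1709]
eef_rot: [0.7, 0.714, -0.0, -0.0]
ft_force: [-7.2, 0.4, 8.5]
width: 0.0493
time: 15.72
ee_pos: [0.5739, 0.0277, 0.1706]
eef_rot: [0.7, 0.715, -0.0, -0.001]
ft_force: [-11.6, 0.7, 15.4]
width: 0.0497
```

```bash
python3 -m creep '[{"x":-0.0015,"y":0,"z":0.0005,"spin":0},{"x":-0.003,"y":0,"z":0,"spin":0},{"x":-0.003,"y":0,"z":0,"spin":0}]'
python3 -m creep '[{"x":0,"y":0,"z":0,"spin":0},{"x":0,"y":0,"z":0,"spin":0},{"x":0,"y":0,"z":0,"spin":0}]' 0.062
python3 -m creep '[{"x":-0.002,"y":0,"z":0.02,"spin":0},{"x":-0.004,"y":0,"z":0.06,"spin":0},{"x":-0.05,"y":0,"z":0.06,"spin":0},{"x":-0.11,"y":-0.03,"z":0.03,"spin":5},{"x":-0.11,"y":-0.06,"z":0.03,"spin":10},{"x":-0.11,"y":-0.06,"z":0.03,"spin":10}]' 0.087
python3 - <<'E'
from h import *
c=cam('scene')
planes(np.array([.53,-.07,.08]),np.array([.68,-.006,.165]),3,c)
planes(np.array([.53,.004,.08]),np.array([.68,.07,.195]),3,c)
c=cam('top');a=c['pixels'][120:220,220:380]
P=pts(c);w=P[225:270,440:495].reshape(-1,3);t=w[abs(w[:,2]-.086)<.006][:,:2];print('tall',cv2.minAreaRect((t*1000).astype(np.float32)))
cv2.imwrite('pics/t5.png',np.clip(cv2.resize(a,None,fx=5,fy=5).astype(int)*2,0,255).astype(np.uint8))
E
```

```text
time: 16.1
ee_pos: [0.5733, 0.0277, 0.1705]
eef_rot: [0.7, 0.715, 0.002, 0.002]
ft_force: [5.6, 0.7, 4.8]
width: 0.0493
time: 16.48
ee_pos: [0.5709, 0.0276, 0.1688]
eef_rot: [0.7, 0.715, -0.0, -0.0]
ft_force: [0.4, -0.1, 0.3]
width: 0.0615
time: 17.23
ee_pos: [0.4602, -0.0347, 0.199]
eef_rot: [0.636, 0.772, -0.0, -0.0]
ft_force: [1.2, 0.8, -0.3]
width: 0.0871
n 439
plane n [0.897 0.039 0.44 ] pitch 26.1 cnt 204 min [ 0.6132 -0.0372  0.114 ] max [ 0.6372 -0.0064  0.1591] c [ 0.6265 -0.0195  0.1334]
plane n [-0.012  1.    -0.008] pitch -146.7 cnt 107 min [ 0.5669 -0.0607  0.111 ] max [ 0.6109 -0.0573  0.1553] c [ 0.5917 -0.0594  0.1336]
plane n [0.897 0.052 0.44 ] pitch 26.1 cnt 66 min [ 0.6158 -0.0331  0.1158] max [ 0.6383 -0.0061  0.1614] c [ 0.627  -0.0177  0.1373]
n 702
plane n [0.894 0.044 0.446] pitch 26.5 cnt 451 min [0.6034 0.0041 0.1142] max [0.6359 0.0527 0.1746] c [0.6212 0.028  0.1422]
plane n [ 0.893 -0.079  0.443] pitch 26.4 cnt 91 min [0.6038 0.0046 0.1143] max [0.6353 0.0519 0.174 ] c [0.6194 0.0263 0.1446]
plane n [-0.432 -0.009  0.902] pitch 115.6 cnt 66 min [0.556  0.0042 0.1499] max [0.608  0.0512 0.1733] c [0.5804 0.0289 0.162 ]
tall ((495.6913146972656, -328.5106506347656), (55.084388732910156, 46.66264343261719), 22.325918197631836)
```

View pics/t5.png

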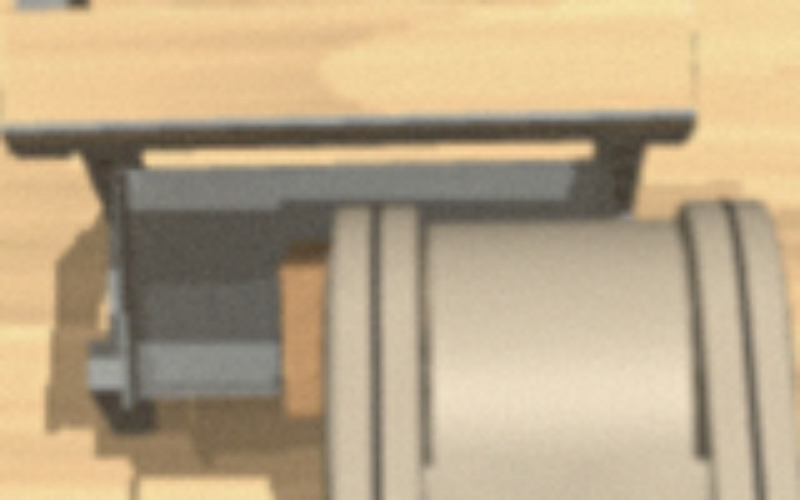

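Top view: the mid carton's left part is at about (300,330) and the free bay is to its left. The pocket between mid (left edge y≈0.053) and the left cheek is open. Fetching tall.

```bash
python3 -m creep '[{"x":0.005,"y":-0.06,"z":0,"spin":3},{"x":0.01,"y":-0.12,"z":0,"spin":6},{"x":0.015,"y":-0.18,"z":0,"spin":9},{"x":0.02,"y":-0.24,"z":0,"spin":11.1},{"x":0.0252,"y":-0.3004,"z":0,"spin":11.1},{"x":0.0252,"y":-0.3004,"z":-0.03,"spin":11.1},{"x":0.0252,"y":-0.3004,"z":-0.08,"spin":11.1},{"x":0.0252,"y":-0.3004,"z":-0.1027,"spin":11.1},{"x":0.0252,"y":-0.3004,"z":-0.1027,"spin":11.1},{"x":0.0252,"y":-0.3004,"z":-0.1027,"spin":11.1}]' 0.087 45
python3 -m creep '[{"x":0,"y":0,"z":0,"spin":0},{"x":0,"y":0,"z":0,"spin":0},{"x":0,"y":0,"z":0,"spin":0},{"x":0,"y":0,"z":0,"spin":0},{"x":0,"y":0,"z":0,"spin":0},{"x":0,"y":0,"z":0,"spin":0},{"x":0,"y":0,"z":0,"spin":0}]' 0.03 45
python3 -m creep '[{"x":0,"y":0,"z":0.02,"spin":0},{"x":0,"y":0,"z":0.07,"spin":0},{"x":0,"y":0,"z":0.13,"spin":0},{"x":0,"y":0,"z":0.13,"spin":0}]'
```

```text
time: 18.58
ee_pos: [0.4878, -0.3328, 0.0977]
eef_rot: [0.557, 0.831, 0.0, 0.001]
ft_force: [0.3, -0.1, -0.2]
width: 0.0867
time: 19.45
ee_pos: [0.4866, -0.3327, 0.0966]
eef_rot: [0.557, 0.831, 0.0, -0.0]
ft_force: [-0.6, 1.2, 1.4]
width: 0.0436
time: 19.95
ee_pos: [0.4883, -0.3343, 0.2313]
eef_rot: [0.557, 0.83, 0.0, 0.004]
ft_force: [0.4, -0.4, -3.3]
width: 0.0434
```

```bash
python3 -m creep '[{"x":0,"y":0.06,"z":0,"spin":-4},{"x":0,"y":0.12,"z":0,"spin":-8},{"x":0,"y":0.18,"z":0,"spin":-12},{"x":0,"y":0.24,"z":0,"spin":-16},{"x":0,"y":0.3,"z":0,"spin":-21.1},{"x":0,"y":0.36,"z":0,"spin":-21.1},{"x":0.01,"y":0.414,"z":0,"spin":-21.1},{"x":0.04,"y":0.414,"z":0,"spin":-21.1},{"x":0.058,"y":0.414,"z":0,"spin":-21.1},{"x":0.058,"y":0.414,"z":-0.023,"spin":-21.1},{"x":0.058,"y":0.414,"z":-0.023,"spin":-21.1}]'
python3 - <<'E'
from h import *
planes(np.array([.47,.057,.07]),np.array([.63,.11,.23]))
E
```

```text
time: 21.32
ee_pos: [0.543, 0.0809, 0.2005]
eef_rot: [0.7, 0.715, -0.002, -0.002]
ft_force: [-0.1, -0.1, -2.8]
width: 0.0434
n 684
plane n [ 0.999  0.034 -0.01 ] pitch -0.6 cnt 322 min [0.5776 0.058  0.105 ] max [0.5825 0.1032 0.1899] c [0.5801 0.0837 0.1497]
plane n [-0.014  1.     0.003] pitch 166.5 cnt 164 min [0.5236 0.057  0.1289] max [0.5796 0.0599 0.1894] c [0.5534 0.0584 0.1626]
plane n [-0.003 -0.018  1.   ] pitch 90.2 cnt 97 min [0.5481 0.06   0.1867] max [0.5823 0.1067 0.1896] c [0.564  0.081  0.1883]
```

```bash
python3 -m creep '[{"x":0.002,"y":0,"z":-0.006,"spin":0},{"x":0.002,"y":0,"z":-0.010,"spin":0},{"x":-0.002,"y":0,"z":-0.0125,"spin":0},{"x":-0.006,"y":0,"z":-0.0148,"spin":0},{"x":-0.0097,"y":0,"z":-0.0169,"spin":0},{"x":-0.0135,"y":0,"z":-0.0198,"spin":0},{"x":-0.017,"y":0,"z":-0.0227,"spin":0},{"x":-0.0202,"y":0,"z":-0.0256,"spin":0},{"x":-0.023,"y":0,"z":-0.0288,"spin":0},{"x":-0.026,"y":0,"z":-0.032,"spin":0},{"x":-0.0288,"y":0,"z":-0.0352,"spin":0},{"x":-0.0288,"y":0,"z":-0.0352,"spin":0}]'
python3 - <<'E'
from h import *
planes(np.array([.45,.057,.07]),np.array([.63,.11,.23]))
E
```

```text
time: 22.88
ee_pos: [0.5146, 0.0813, 0.1684]
eef_rot: [0.7, 0.715, -0.001, -0.001]
ft_force: [-4.8, 0.7, 8.2]
width: 0.0437
n 601
plane n [0.892 0.033 0.451] pitch 26.8 cnt 293 min [0.545  0.0579 0.0997] max [0.5828 0.104  0.1752] c [0.5623 0.0853 0.1407]
plane n [-0.029  1.     0.007] pitch 165.5 cnt 101 min [0.5072 0.0575 0.1208] max [0.5561 0.061  0.1752] c [0.5339 0.059  0.1492]
plane n [ 0.863 -0.002  0.505] pitch 30.3 cnt 83 min [0.5145 0.0576 0.1021] max [0.5849 0.1055 0.2249] c [0.5638 0.0857 0.1378]
```

```bash
python3 -m creep '[{"x":0,"y":0,"z":0.025,"spin":0},{"x":0.015,"y":0,"z":0.044,"spin":0},{"x":0.03,"y":-0.0015,"z":0.042,"spin":0},{"x":0.041,"y":-0.0015,"z":0.034,"spin":0},{"x":0.041,"y":-0.0015,"z":0.034,"spin":0},{"x":0.048,"y":-0.0015,"z":0.022,"spin":0},{"x":0.0497,"y":-0.0015,"z":0.0185,"spin":0},{"x":0.0497,"y":-0.0015,"z":0.0185,"spin":0}]'
python3 -m creep '[{"x":0,"y":0,"z":-0.001,"spin":0},{"x":0,"y":0,"z":-0.001,"spin":0}]'
python3 -m creep '[{"x":0,"y":0,"z":-0.001,"spin":0},{"x":0,"y":0,"z":-0.001,"spin":0}]'
python3 - <<'E'
from h import *
c=planes(np.array([.5,.057,.07]),np.array([.68,.11,.23]),2)
cv2.imwrite('pics/s6.png',cv2.resize(c['pixels'][150:320,250:460],None,fx=3.5,fy=3.5))
E
```

```text
time: 23.92
ee_pos: [0.5653, 0.0797, 0.1863]
eef_rot: [0.7, 0.715, -0.0, -0.0]
ft_force: [-0.1, 0.1, -1.7]
width: 0.0438
time: 24.18
ee_pos: [0.5655, 0.0798, 0.1861]
eef_rot: [0.7, 0.715, 0.0, 0.0]
ft_force: [-0.2, 0.8, -2.2]
width: 0.0436
time: 24.42
ee_pos: [0.5657, 0.0798, 0.1853]
eef_rot: [0.7, 0.714, 0.0, 0.0]
ft_force: [-1.9, -0.5, 1.5]
width: 0.0435
n 844
plane n [0.895 0.016 0.446] pitch 26.5 cnt 480 min [0.595  0.0571 0.1148] max [0.6356 0.1019 0.1914] c [0.6168 0.079  0.1505]
plane n [0.893 0.003 0.451] pitch 26.8 cnt 155 min [0.5934 0.0571 0.1138] max [0.6323 0.1026 0.1901] c [0.6137 0.0787 0.1514]
```

View pics/s6.png

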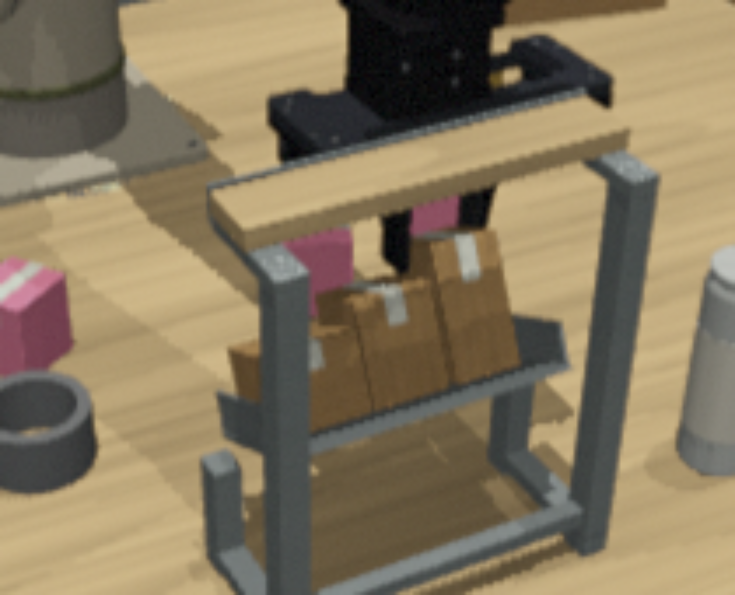

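All three are in a close row: low at (300,375), mid at (400,340) and tall at (480,310), with thin gaps. Finishing contact, seating tall against the lip and releasing.

```bash
python3 -m creep '[{"x":0,"y":0,"z":-0.001,"spin":0},{"x":0,"y":0,"z":-0.001,"spin":0}]'
python3 -m creep '[{"x":0,"y":0,"z":-0.001,"spin":0},{"x":0,"y":0,"z":-0.001,"spin":0}]'
python3 -m creep '[{"x":-0.0015,"y":0,"z":0.0005,"spin":0},{"x":-0.003,"y":0,"z":0,"spin":0},{"x":-0.003,"y":0,"z":0,"spin":0}]'
python3 -m creep '[{"x":0,"y":0,"z":0,"spin":0},{"x":0,"y":0,"z":0,"spin":0},{"x":0,"y":0,"z":0,"spin":0}]' 0.055
python3 -m creep '[{"x":-0.002,"y":0,"z":0.02,"spin":0},{"x":-0.004,"y":0,"z":0.06,"spin":0},{"x":-0.05,"y":0.02,"z":0.06,"spin":0},{"x":-0.1,"y":0.06,"z":0.06,"spin":0},{"x":-0.15,"y":0.12,"z":0.06,"spin":0},{"x":-0.18,"y":0.18,"z":0.06,"spin":0},{"x":-0.2,"y":0.24,"z":0.06,"spin":0},{"x":-0.2,"y":0.3,"z":0.06,"spin":0},{"x":-0.2,"y":0.3,"z":0.06,"spin":0},{"x":-0.2,"y":0.3,"z":0.06,"spin":0}]' 0.087
python3 - <<'E'
from h import *
c=cam('scene')
for a,b,t in((-.07,-.004,.165),(.006,.0525,.195),(.06,.11,.23)):
    planes(np.array([.5,a,.08]),np.array([.68,b,t]),2,c)
t=cam('top');np.savez('t9.npz',**t)
cv2.imwrite('pics/t7.png',np.clip(cv2.resize(t['pixels'][125:225,220:380],None,fx=5,fy=5).astype(int)*2,0,255).astype(np.uint8))
E
```

```text
time: 24.72
ee_pos: [0.5659, 0.0797, 0.1853]
eef_rot: [0.7, 0.714, 0.001, 0.0]
ft_force: [-5.3, -0.9, 10.6]
width: 0.0435
time: 24.98
ee_pos: [0.566, 0.0797, 0.1853]
eef_rot: [0.7, 0.714, 0.001, 0.0]
ft_force: [-8.2, -1.8, 18.2]
width: 0.0438
time: 25.35
ee_pos: [0.5639, 0.0798, 0.1846]
eef_rot: [0.7, 0.714, 0.002, 0.001]
ft_force: [-0.4, -1.7, 7.9]
width: 0.0433
time: 25.72
ee_pos: [0.5625, 0.0799, 0.1828]
eef_rot: [0.7, 0.715, 0.0, -0.0]
ft_force: [-0.3, 1.0, 0.7]
width: 0.0543
time: 26.98
ee_pos: [0.3623, 0.3801, 0.2423]
eef_rot: [0.699, 0.715, -0.001, -0.0]
ft_force: [-0.1, -1.3, 0.1]
width: 0.0872
n 473
plane n [ 0.903 -0.019  0.429] pitch 25.4 cnt 211 min [ 0.6127 -0.0674  0.1134] max [ 0.6362 -0.0041  0.1598] c [ 0.6256 -0.0174  0.1348]
plane n [-0.018  1.    -0.005] pitch -165.6 cnt 110 min [ 0.5667 -0.0607  0.1109] max [ 0.6131 -0.0574  0.1558] c [ 0.5921 -0.0594  0.1337]
n 663
plane n [0.897 0.03  0.442] pitch 26.2 cnt 428 min [0.6041 0.0063 0.1147] max [0.6367 0.0523 0.1743] c [0.6206 0.0295 0.1432]
plane n [0.898 0.025 0.438] pitch 26.0 cnt 94 min [0.6033 0.0062 0.1137] max [0.6338 0.0522 0.1728] c [0.622  0.0269 0.1357]
n 697
plane n [0.895 0.019 0.446] pitch 26.5 cnt 455 min [0.5947 0.06   0.1149] max [0.6353 0.1021 0.1903] c [0.6161 0.0813 0.15  ]
plane n [0.893 0.025 0.448] pitch 26.7 cnt 107 min [0.5923 0.06   0.1136] max [0.6326 0.1031 0.19  ] c [0.6159 0.0819 0.1455]
```

View pics/t7.png

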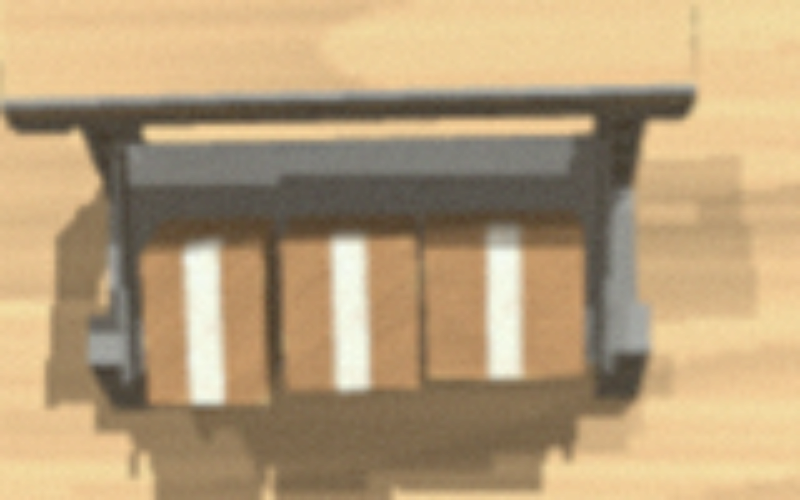

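```bash
python3 - <<'E'
from h import *
a=load('top');b=dict(np.load('t9.npz'))
for n,(y0,y1,x0,x1) in dict(spray=(140,195,155,202),tape=(245,290,358,405),bin=(120,208,420,496)).items():
    d=abs(a['pixels'][y0:y1,x0:x1].astype(int)-b['pixels'][y0:y1,x0:x1]).max(-1);print(n,(d>40).sum())
print(r.close_job())
E
```

```text
spray 0
tape 0
bin 0
the job is handed in; nothing more can be done
None
```

The three brown cartons are on the sloped shelf in one close row: tall at the robot's left, then mid, then low at its right. The job is handed in after about 27 s of the 72 s allowed. I gripped each carton by its sides, tilted it by pivoting its back lower edge on the shelf lip, lowered it onto the slope under light force, drew it down to the lip and released it.

**What the last checks showed:**
- **Pitch:** the cartons measured about 25.4° (low), 26.2° (mid) and 26.5° (tall) against the 26° slope.
- **Squareness:** yaw looked within about 1–3° of the shelf's. The fits for the low carton scattered most, disagreeing by a few degrees.
- **Gaps:** about 3–6 mm between neighbours, read from the top view and edge positions.
- **Against the lip:** the front faces themselves were hidden from both cameras. The cartons' back faces lie within about 1 mm of where they should be with the front against the lip. A rising push-back when I drew each carton down suggested contact for the mid, but was weak for the low and absent for the tall.
- **Bystanders:** the spray can, tape and bin showed no pixel change between the first and last top pictures.
- **Forces:** the readings I saw stayed under about 20 N at the wrist. The gripper passed the ledge with about 3 mm to spare while placing the low carton, and no contact force showed.

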